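Set hair clips on their display cards

TASK

Set each of the four hair claw clips on the display card whose printed outline matches it in both colour and length, standing upright on its teeth, centred in the outline and lined up with its long side. Leave the yellow glue stick and the blue reel standing where they are, and let go of everything when you are done.

Things in the scene. Friction and masses are not known exactly. Their poses are not given: they have to be found in the camera images.
- clip_long_pink: Loose long dusty pink plastic hair claw clip, shut and rigid, standing on its teeth: 88 mm long (its x), 36 mm wide (its y), upright jaw sides from the bottom to 24 mm high, then narrowing; two thumb tabs (26 mm long, 26 mm apart at most) rise in the middle to 46 mm. Origin: centre of its underside; z up through the tabs. Easily held across its 36 mm width by the jaw sides. Either way round is the same. About 20 to 60 g.
- card_long_pink: Pale buff display card lying flat, fixed to the table, 132 mm (its x) by 72 mm (its y), 4 mm thick, with a thin black hang slot (26 mm across) near its +x end. On it a printed pink outline, a 104 by 52 mm rectangle inside (4 mm line, flat, paler tint inside), for the long pink clip (8 mm spare all round). Origin: centre of the card's underside, below the centre of the outline; the outline's long side lies along its x.
- clip_short_pink: Loose short dusty pink plastic hair claw clip, shut and rigid, standing on its teeth: 54 mm long (its x), 36 mm wide (its y), upright jaw sides from the bottom to 24 mm high, then narrowing; two thumb tabs (26 mm long, 26 mm apart at most) rise in the middle to 46 mm. Origin: centre of its underside; z up through the tabs. Easily held across its 36 mm width by the jaw sides. Either way round is the same. About 20 to 60 g.
- card_short_pink: Pale buff display card lying flat, fixed to the table, 132 mm (its x) by 72 mm (its y), 4 mm thick, with a thin black hang slot (26 mm across) near its +x end. On it a printed pink outline, a 70 by 52 mm rectangle inside (4 mm line, flat, paler tint inside), for the short pink clip (8 mm spare all round). Origin: centre of the card's underside, below the centre of the outline; the outline's long side lies along its x.
- clip_long_brown: Loose long very dark brown plastic hair claw clip, shut and rigid, standing on its teeth: 88 mm long (its x), 36 mm wide (its y), upright jaw sides from the bottom to 24 mm high, then narrowing; two thumb tabs (26 mm long, 26 mm apart at most) rise in the middle to 46 mm. Origin: centre of its underside; z up through the tabs. Easily held across its 36 mm width by the jaw sides. Either way round is the same. About 20 to 60 g.
- card_long_brown: Pale buff display card lying flat, fixed to the table, 132 mm (its x) by 72 mm (its y), 4 mm thick, with a thin black hang slot (26 mm across) near its +x end. On it a printed dark brown outline, a 104 by 52 mm rectangle inside (4 mm line, flat, paler tint inside), for the long brown clip (8 mm spare all round). Origin: centre of the card's underside, below the centre of the outline; the outline's long side lies along its x.
- clip_short_brown: Loose short very dark brown plastic hair claw clip, shut and rigid, standing on its teeth: 54 mm long (its x), 36 mm wide (its y), upright jaw sides from the bottom to 24 mm high, then narrowing; two thumb tabs (26 mm long, 26 mm apart at most) rise in the middle to 46 mm. Origin: centre of its underside; z up through the tabs. Easily held across its 36 mm width by the jaw sides. Either way round is the same. About 20 to 60 g.
- card_short_brown: Pale buff display card lying flat, fixed to the table, 132 mm (its x) by 72 mm (its y), 4 mm thick, with a thin black hang slot (26 mm across) near its +x end. On it a printed dark brown outline, a 70 by 52 mm rectangle inside (4 mm line, flat, paler tint inside), for the short brown clip (8 mm spare all round). Origin: centre of the card's underside, below the centre of the outline; the outline's long side lies along its x.
- glue_stick: Bystander: yellow glue stick with a white cap, 27 mm across and 67 mm high, standing loose among the clips and cards. Origin: centre of its underside.
- reel: Bystander: small white-flanged blue reel, 28 mm across and 28 mm high, standing loose among the clips and cards. Origin: centre of its underside.
There are look-alikes about, which are no part of the job. Leave any green look-alike of the card_short_brown alone.

How it is judged:
At the end, for the whole second after the job is handed in: Each clip stands released and still on the card of its own colour and length: its centre within 12 mm of the outline's centre, its length within 0.25 rad (long clips) or 0.35 rad (short clips) of the outline's (either way round), upright within 0.15 rad and resting on the card (horizontal distance between clip_long_pink and card_long_pink below 0.012 m and angle between the x axis of clip_long_pink and the x axis of card_long_pink, either way round below 0.25 rad and z of clip_long_pink in the frame of card_long_pink between 0.001 and 0.008 m and angle between each of clip_long_pink, clip_short_pink, clip_long_brown, clip_short_brown's own z axis and vertical below 0.15 rad and linear speed of each of clip_long_pink, clip_short_pink, clip_long_brown, clip_short_brown below 0.02 m/s and angular speed of each of clip_long_pink, clip_short_pink, clip_long_brown, clip_short_brown below 0.2 rad/s and horizontal distance between clip_short_pink and card_short_pink below 0.012 m and angle between the x axis of clip_short_pink and the x axis of card_short_pink, either way round below 0.35 rad and z of clip_short_pink in the frame of card_short_pink between 0.001 and 0.008 m and horizontal distance between clip_long_brown and card_long_brown below 0.012 m and angle between the x axis of clip_long_brown and the x axis of card_long_brown, either way round below 0.25 rad and z of clip_long_brown in the frame of card_long_brown between 0.001 and 0.008 m and horizontal distance between clip_short_brown and card_short_brown below 0.012 m and angle between the x axis of clip_short_brown and the x axis of card_short_brown, either way round below 0.35 rad and z of clip_short_brown in the frame of card_short_brown between 0.001 and 0.008 m); the robot touches nothing.
It fails at once if the glue stick is knocked over or pushed away from where it stood (distance of glue_stick from where it was at the start of the episode above 0.03 m or angle between glue_stick's own z axis and vertical above 0.6 rad).
It fails at once if the reel is knocked over or pushed away from where it stood (distance of reel from where it was at the start of the episode above 0.03 m or angle between reel's own z axis and vertical above 0.6 rad).
It also fails if it takes over 109 s, if anything falls off the work surface, if the arm or the gripper's body presses on something with over 40 N, if the wrist force passes 120 N, or if a joint passes its speed limit or range.

ROBOT

A 7-joint arm with a two-finger parallel gripper is mounted at the origin on the work surface. World frame = base frame: x ahead of the robot, y to its left, z up, the work surface at z = 0. Lengths are in m, angles in rad, forces in N, time in s.
With the tool pointing down it reaches from about 0.4 to 0.85 m from the base axis. Payload 10.4 kg.
Tool frame: the origin (TCP) lies on the front face of the gripper's body, between the roots of the fingers; the fingertips stand 70 mm ahead of it and the grasp point (between the pads) lies 51 mm ahead of it (grasp_offset is the distance from the TCP to the grasp point, in m); z points along the fingers, y is the direction in which the jaws open and shut (so a half turn about z gives the same grasp; the last joint's range is limited). The gripper opens to 87 mm and grips with 3 to 60 N. Pads are 19 mm wide; open, the fingers measure 117 mm over their backs; the gripper's body (75 mm by 190 mm) begins 51 mm behind the grasp point.
Start: joints at [-0.023, 0.332, -0.065, 1.46, 0.022, 1.35, -0.088], TCP at [0.625, 0, 0.292] pointing down, gripper open.
Joint ranges: [-2.6, 2.6], [-0.5, 2.12], [-1.47, 1.34], [0.16, 2.42], [-1.27, 4.41], [0.06, 2.06], [-2.6, 2.6]. Speed limits (rad/s): [2.22, 2.22, 2.79, 2.79, 3.14, 3.14, 3.14].

INTERFACE

Orientations are given as a unit quaternion [x, y, z, w].
In Python, from bench import * gives the robot as it stands. The module is installed in compiled form; this text tells all that it offers.
- The arm moves only by the tool arm_command, never from a script. Its argument "commands" is a list of rows, each a list of 3 entries, a list of its own where there are three numbers: the opening in per cent of the stroke, from 0 (shut) to 100 (fully open), then the shift along the tool's x, y, z in m, then the turn, a rotation vector about the tool's x, y, z in rad. A call has exactly 10 rows; each row is the pose to reach, as a shift and turn from the pose commanded when the call began, along the tool's axes at that moment; what a row does not reach only later rows make up. A row lasts 1/12 s, in which the tool goes at most 41.7 mm and 7.16 degrees, less where a joint would pass 70% of its speed; a pose out of reach is approached as far as the arm can. A call with a gripper value outside its range is refused whole. The fingers move at their own pace and stop on an object; "squeeze" is the grip in N (left out, the last holds). Time passes only in rows, so rows that repeat a pose let the fingers close, or fill a call up. It gives the time, the measured TCP pose, the force and the opening at its end, in the units of the state.
- read_state(): the state, without advancing time (a new reading comes with each control period).
- camera(name): name is "scene" or "side" or "wrist"; returns a dict with "pixels" (480x640x3 uint8, red, green, blue), "fx", "fy", "cx", "cy" (pixels), "dist_coeffs" ([k1, k2, p1, p2, k3] as OpenCV has them; the pictures are not rectified), "rvec" (rotation vector, rad) and "tvec" (3), from world to camera coordinates, as OpenCV has them; the wrist camera has in their place "mount" (4x4, takes a point from camera to tool coordinates, whose origin is the TCP and whose axes are the flange's). Camera axes: x right, y down, z forward; pixel columns grow to the right and rows downward; lengths in m; the calibration is good to about 2 mm. A picture is of the moment at which its call begins: read the wrist's pose just before it. There is no depth.
- close_job(): hands the job in, once; it reports no verdict.
The state is a dict: "time": time; "joint_positions": joint angles; "joint_vel": joint speeds; "joint_torque": joint torques, N m; "ee_pos": TCP position; "eef_rot": TCP orientation; "ft_force": force on the tool from outside, world axes, zero at the start; "torque": the same for the moment, N m; "width": finger opening in m.
Only numpy, scipy, OpenCV 4.12 (cv2) and the standard library are available. Lean on these libraries where they do the work, as an engineer would, in place of code of your own. Each camera call takes 0.05 s, during which the arm holds its last target.

## Working session

There is one attempt and no reset: what is moved stays moved. The work goes in short steps, Python scripts to look and compute and a tool call to move; the robot and the scene stay as the last step left them, time stands still between calls to the robot, and variables do not carry over. Pictures are saved under pics/ and viewed, and the job is handed in when it is done.

Besides the shell and the picture viewer there is one more tool, called after ">>>" as name(argument=value, ...) on one line, values as JSON. arm_command: Moves the arm, as the interface text tells. Its arguments: {"type":"object","properties":{"commands":{"type":"array","items":{"type":"array"}},"squeeze":{"type":"number"}},"required":["commands"]}

```bash
mkdir -p pics
python3 - <<'E'
from bench import *
import cv2,json
s=read_state(); print(s)
for n in ["scene","side","wrist"]:
    c=camera(n); cv2.imwrite(f"pics/{n}0.png",c["pixels"][:,:,::-1])
    print(n,{k:v for k,v in c.items() if k!="pixels"})
E
```

```text
{'time': 0.0, 'joint_positions': array([-0.02259908,  0.33287312, -0.06469446,  1.46094934,  0.02163155,
        1.34991917, -0.08850575]), 'joint_vel': array([-8.17852060e-05,  1.48596540e-03, -7.84180808e-04,  1.28673118e-03,
        1.20437286e-03,  1.79755122e-04, -4.40259148e-04]), 'joint_torque': array([-1.20520472e-04, -6.23245955e+01,  2.44190963e-02, -3.89891267e+01,
       -6.13984605e-02,  3.97891912e-02,  1.87085252e-04]), 'ee_pos': array([ 6.24703170e-01, -1.45404743e-05,  2.91449266e-01]), 'eef_rot': array([ 7.07100867e-01,  7.07112322e-01, -5.48083806e-04, -4.76555265e-04]), 'ft_force': array([-0.28962567,  0.26347506,  0.03853955]), 'torque': array([-0.02022643,  0.08986392, -0.04168775]), 'width': 0.08708155936144528}
scene {'fx': 523.914841227691, 'fy': 523.914841227691, 'cx': 319.90767709661037, 'cy': 241.16394041654473, 'dist_coeffs': array([-0.15200107,  0.        ,  0.        ,  0.        ,  0.        ]), 'rvec': array([ 1.88566919,  1.25819794, -0.66467753]), 'tvec': array([-0.13182087, -0.19284764,  1.3446479 ])}
side {'fx': 566.9516775859568, 'fy': 566.9516775859568, 'cx': 317.98327535319885, 'cy': 239.27043833610907, 'dist_coeffs': array([-0.18506852,  0.        ,  0.        ,  0.        ,  0.        ]), 'rvec': array([ 0.915146  , -2.45821582,  1.12494596]), 'tvec': array([0.31114732, 0.23246565, 1.17503232])}
wrist {'fx': 399.46226707898643, 'fy': 399.46226707898643, 'cx': 316.10378545040595, 'cy': 238.67602792967486, 'dist_coeffs': array([-0.07098151,  0.        ,  0.        ,  0.        ,  0.        ]), 'mount': array([[-5.33522907e-04, -9.52208079e-01, -3.05449653e-01,
         8.35552743e-02],
       [ 9.99999222e-01, -8.52349476e-04,  9.10433395e-04,
        -1.57758066e-04],
       [-1.12727189e-03, -3.05448930e-01,  9.52207793e-01,
        -9.23053537e-02],
       [ 0.00000000e+00,  0.00000000e+00,  0.00000000e+00,
         1.00000000e+00]])}
```

View pics/scene0.png

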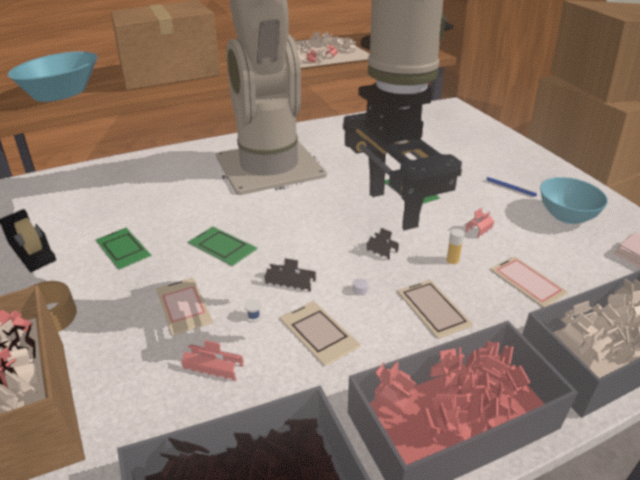

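View pics/side0.png

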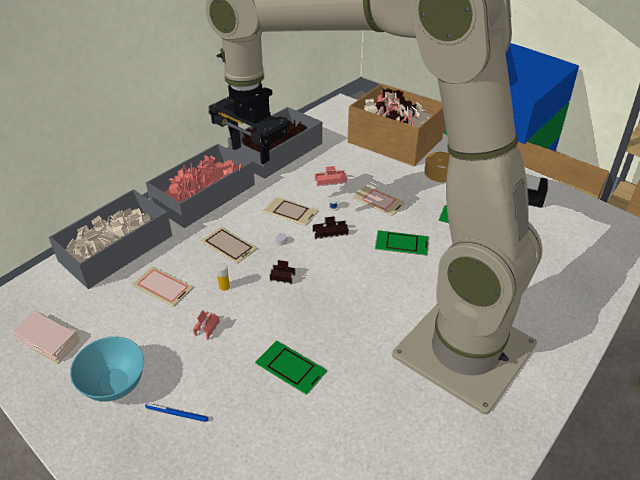

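View pics/wrist0.png

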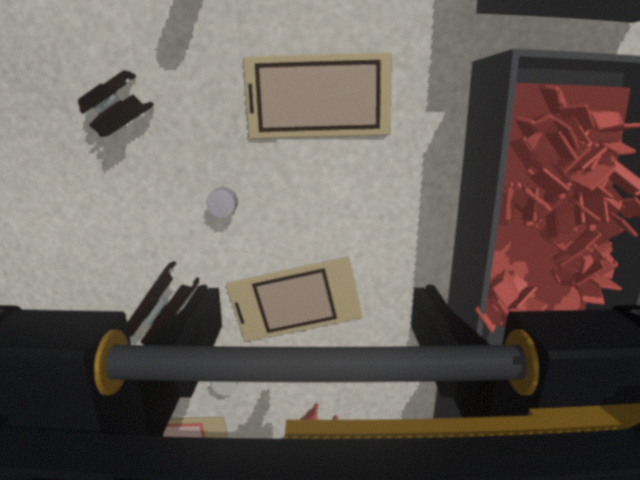

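Run:
```python
import cv2
a=cv2.imread("pics/scene0.png"); b=cv2.imread("pics/side0.png")
cv2.imwrite("pics/sc_crop.png",cv2.resize(a[170:390,130:330],None,fx=2.7,fy=2.7,interpolation=cv2.INTER_CUBIC))
cv2.imwrite("pics/sc_crop2.png",cv2.resize(a[170:390,330:590],None,fx=2.7,fy=2.7,interpolation=cv2.INTER_CUBIC))
cv2.imwrite("pics/si_crop.png",cv2.resize(b[150:360,120:420],None,fx=2.6,fy=2.6,interpolation=cv2.INTER_CUBIC))
```

```text
(no output)
```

View pics/sc_crop.png

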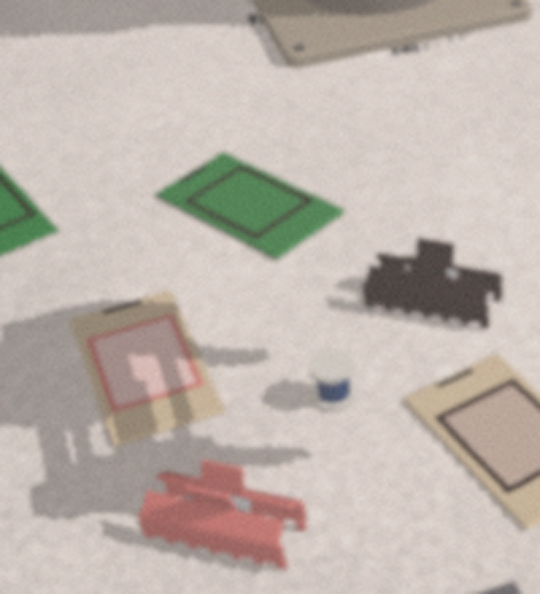

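View pics/sc_crop2.png

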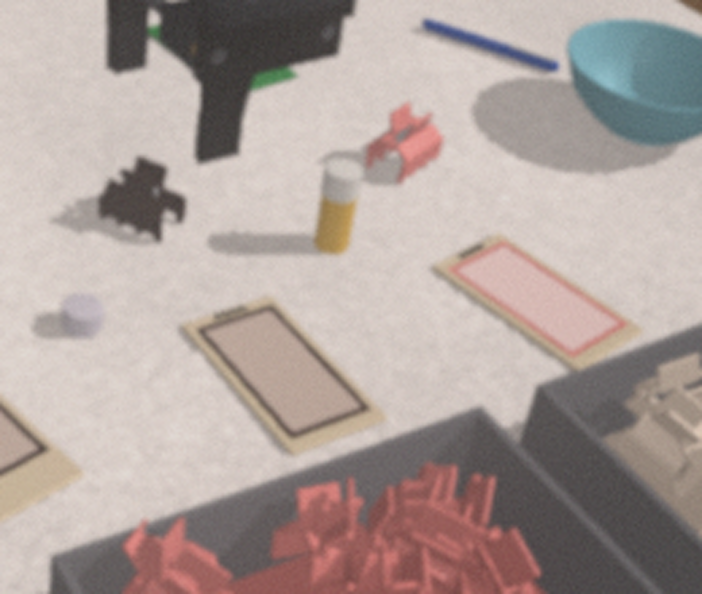

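View pics/si_crop.png

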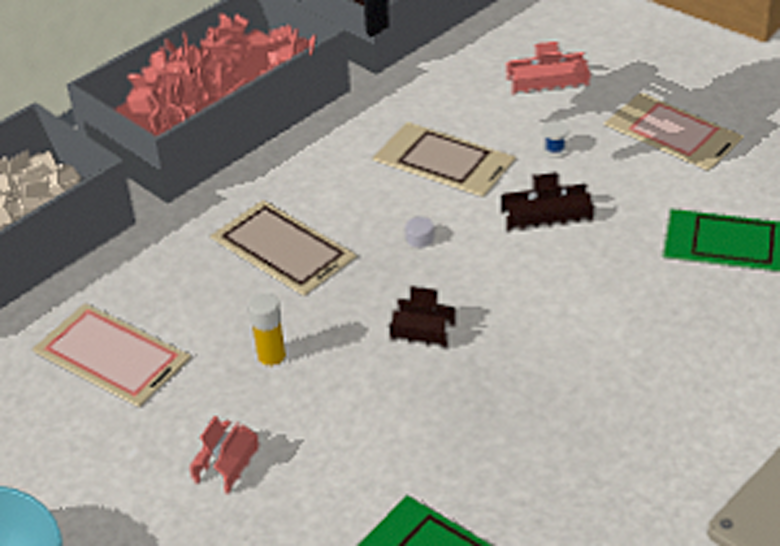

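```bash
cat > h.py <<'E'
import numpy as np,cv2
from scipy.spatial.transform import Rotation as R
def ray_plane(c,uv,z,T=None):
    K=np.array([[c['fx'],0,c['cx']],[0,c['fy'],c['cy']],[0,0,1]])
    p=cv2.undistortPoints(np.array(uv,float).reshape(-1,1,2),K,c['dist_coeffs']).reshape(-1,2)
    d=np.c_[p,np.ones(len(p))]
    if T is None:
        Rm=cv2.Rodrigues(c['rvec'])[0]; o=-Rm.T@c['tvec']; d=d@Rm
    else: o=T[:3,3]; d=d@T[:3,:3].T
    return o+d*((z-o[2])/d[:,2])[:,None]
def proj(c,P,T=None):
    K=np.array([[c['fx'],0,c['cx']],[0,c['fy'],c['cy']],[0,0,1]])
    if T is None: rv,tv=c['rvec'],c['tvec']
    else:
        Rm=T[:3,:3].T; rv=cv2.Rodrigues(Rm)[0]; tv=-Rm@T[:3,3]
    return cv2.projectPoints(np.array(P,float).reshape(-1,1,3),rv,tv,K,c['dist_coeffs'])[0].reshape(-1,2)
def wristT(c,s):
    M=np.eye(4); M[:3,:3]=R.from_quat(s['eef_rot']).as_matrix(); M[:3,3]=s['ee_pos']; return M@c['mount']
def rect(P):
    (x,y),(w,h),a=cv2.minAreaRect((P[:,:2]*1000).astype(np.float32))
    if w<h: w,h,a=h,w,a+90
    return np.round([x,y,w,h],1),(a+90)%180-90
def parts(L):
    h=L/2;B=lambda x,y0,z0,y1,z1:[[sx*x,sy*y,z] for sx in(-1,1) for sy in(-1,1) for y,z in((y0,z0),(y1,z1))]
    return [B(h,.018,0,.018,.024),B(h,.018,.024,.011,.034),B(.013,.008,.030,.013,.046)]
def sil(c,L,p,T=None,z0=0):
    ss=1; m=np.zeros((480,640),np.uint8); r=R.from_euler('z',p[2])
    for q in parts(L):
        P=r.apply(q)+[p[0],p[1],z0]
        h=cv2.convexHull(proj(c,P,T).astype(np.float32)).reshape(-1,2)
        cv2.fillConvexPoly(m,np.round(h*16).astype(np.int32),255,cv2.LINE_AA,4)
    return m
def fitclip(views,L,p0,z0=0):
    from scipy.optimize import minimize
    def cost(p):
        t=0
        for c,m,T in views:
            s=cv2.GaussianBlur(sil(c,L,p,T,z0).astype(np.float32)/255,(0,0),1.); g=cv2.GaussianBlur(m.astype(np.float32),(0,0),1.)
            t+=((s-g)**2).sum()/m.sum()
        return t
    best=None
    for dy in np.linspace(-1.2,1.2,5) if len(p0)==3 and p0[2] is not None else np.arange(0,np.pi,np.pi/8):
        x0=[p0[0],p0[1],(p0[2] or 0)+dy]
        S=[x0]+[[x0[0]+.015,x0[1],x0[2]],[x0[0],x0[1]+.015,x0[2]],[x0[0],x0[1],x0[2]+.3]]
        r=minimize(cost,x0,method='Nelder-Mead',options=dict(initial_simplex=S,maxiter=150,xatol=1e-4,fatol=1e-5))
        if best is None or r.fun<best.fun: best=r
    return best.x,best.fun
def hsv(px): return cv2.cvtColor(px,cv2.COLOR_RGB2HSV)
def pinkmask(px):
    a=cv2.cvtColor(px,cv2.COLOR_RGB2LAB)[:,:,1].astype(int)-128
    return a
def comp(m,uv,r=30):
    n,l,st,ce=cv2.connectedComponentsWithStats(m.astype(np.uint8))
    k=[i for i in range(1,n) if st[i,4]>25 and np.hypot(*(ce[i]-uv))<r]
    out=np.isin(l,k); return out
E
python3 - <<'E'
from bench import *
from h import *
S=camera("scene");D=camera("side")
np.savez
for n,c in(("scene",S),("side",D)):
    for nm,uv in dict(scene=dict(lb=(434,307),sb=(319,332),lp=(528,281),sp=(184,305)),side=dict(lb=(229,244),sb=(291,210),lp=(163,286),sp=(379,199)))[n].items():
        a=pinkmask(c['pixels']); v=c['pixels'].max(2)
        if nm[1]=='b':
            # dark line inside the card
            m=(v<110) if n=="scene" else (v<110)
        else: m=(a>(16 if n=="scene" else 18))
        m=comp(m,uv,22)
        # drop hang slot: keep largest
        nn,l,st,_=cv2.connectedComponentsWithStats(m.astype(np.uint8),connectivity=8)
        if nn<2: print(n,nm,'none');continue
        l=l==1+np.argmax(st[1:,4]) if nm[1]=='b' else m
        ys,xs=np.nonzero(l)
        P=ray_plane(c,np.c_[xs,ys],.004)
        print(n,nm,len(xs),*rect(P))
    for nm,uv,L in dict(scene=[('LP',(213,360),.088),('SP',(480,223),.054),('LB',(290,275),.088),('SB',(382,243),.054)],
      side=[('LP',(331,176),.088),('SP',(206,324),.054),('LB',(330,227),.088),('SB',(283,271),.054)])[n]:
        print(n,nm,ray_plane(c,[uv],.02)[0][:2].round(3))
E
```

```text
scene lb none
scene sb none
scene lp none
scene sp 27 [ 472.6 -272.8   25.9    9.8] -19.593421936035156
scene LP [ 0.613 -0.283]
scene SP [0.458 0.318]
scene LB [ 0.465 -0.106]
scene SB [0.442 0.094]
side lb 159 [620.7  99.3 119.5  59.8] 1.1424167156219482
side sb 96 [ 599.1 -104.2   76.9   60.1] 12.492494583129883
side lp 173 [633.8 302.5 112.2  59.8] 9.937115669250488
side sp 75 [ 448.4 -300.8   76.4   59.2] 3.8853554725646973
side LP [ 0.604 -0.282]
side SP [0.452 0.32 ]
side LB [ 0.46  -0.104]
side SB [0.439 0.092]
```

```bash
cat > cards.py <<'E'
from bench import *
from h import *
from scipy.optimize import minimize
from scipy.ndimage import map_coordinates
S=camera("scene");D=camera("side")
def score_img(c,pink):
    if pink: g=cv2.cvtColor(c['pixels'],cv2.COLOR_RGB2LAB)[:,:,1]; o=cv2.morphologyEx(g,cv2.MORPH_TOPHAT,np.ones((9,9)))
    else: g=c['pixels'].max(2); o=cv2.morphologyEx(g,cv2.MORPH_BLACKHAT,np.ones((9,9)))
    return cv2.GaussianBlur(o.astype(np.float32),(0,0),1.2)
def outl(L):
    a,b=(L+.004)/2,.028;t=np.linspace(-1,1,40)
    return np.r_[np.c_[t*a,0*t+b],np.c_[t*a,0*t-b],np.c_[0*t+a,t*b],np.c_[0*t-a,t*b]]
guess=dict(lb=(.6175,.0985,.02),sb=(.599,-.104,.22),lp=(.634,.3025,.17),sp=(.4484,-.3008,.07))
for nm,g in guess.items():
    L=.104 if nm[0]=='l' else .070
    res={}
    for vn,V in (("scene",[S]),("side",[D]),("both",[S,D])):
        im=[score_img(c,nm[1]=='p') for c in V]
        def f(p):
            q=outl(L); cs,sn=np.cos(p[2]),np.sin(p[2]);P=np.c_[q@[[cs],[-sn]],q@[[sn],[cs]],np.full(len(q),.004)]
            P[:,:2]+=p[:2]
            return -sum(map_coordinates(i,proj(c,P).T[::-1],order=1).mean()/i.max() for c,i in zip(V,im))
        best=min((minimize(f,[g[0]+dx,g[1]+dy,g[2]+da],method='Nelder-Mead',options=dict(initial_simplex=[[g[0]+dx,g[1]+dy,g[2]+da],[g[0]+dx+.006,g[1]+dy,g[2]+da],[g[0]+dx,g[1]+dy+.006,g[2]+da],[g[0]+dx,g[1]+dy,g[2]+da+.1]])) for dx in(-.006,0,.006) for dy in(-.006,0,.006) for da in (-.15,0,.15)),key=lambda r:r.fun)
        print(nm,vn,best.x.round(4),round(best.fun,3))
# clips
for nm,us,ud,L,p0 in [('LP',(213,360),(331,176),.088,(.608,-.283)),('SP',(480,223),(206,324),.054,(.455,.319)),('LB',(290,275),(330,227),.088,(.462,-.105)),('SB',(382,243),(283,271),.054,(.441,.093))]:
    vs=[]
    for c,u in((S,us),(D,ud)):
        if nm[1]=='P': m=pinkmask(c['pixels'])>22
        else: m=c['pixels'].max(2)<(105 if c is S else 75)
        vs.append((c,comp(m,u,20),None))
    print(nm,[v[1].sum() for v in vs])
    for vn,v in(("scene",vs[:1]),("side",vs[1:]),("both",vs)):
        x,fu=fitclip(v,L,(p0[0],p0[1],None)); print(nm,vn,x.round(4),round(fu,3))
    for (c,m,_),b in zip(vs,("s","d")):
        im=c['pixels'][:,:,::-1].copy(); k=sil(c,L,x)>127
        cs,_=cv2.findContours(k.astype(np.uint8),0,cv2.CHAIN_APPROX_NONE); cv2.drawContours(im,cs,-1,(0,255,0),1)
        u=us if b=="s" else ud
        cv2.imwrite(f"pics/f_{nm}_{b}.png",cv2.resize(im[u[1]-35:u[1]+35,u[0]-45:u[0]+45],None,fx=4,fy=4))
import glob
r=[np.hstack([cv2.imread(f"pics/f_{n}_{b}.png") for n in('LP','SP')]) for b in "sd"]
q=[np.hstack([cv2.imread(f"pics/f_{n}_{b}.png") for n in('LB','SB')]) for b in "sd"]
cv2.imwrite("pics/fitP.png",np.vstack(r));cv2.imwrite("pics/fitB.png",np.vstack(q))
E
python3 cards.py
```

```text
lb scene [0.6241 0.0997 0.0246] -0.334
lb side [0.6234 0.0993 0.0247] -0.34
lb both [0.6238 0.0995 0.0267] -0.673
sb scene [ 0.6001 -0.1056  0.2316] -0.373
sb side [ 0.5995 -0.1045  0.2359] -0.311
sb both [ 0.5999 -0.1054  0.2326] -0.68
lp scene [0.634  0.3038 0.176 ] -0.306
lp side [0.634  0.3022 0.1704] -0.343
lp both [0.634  0.3028 0.1733] -0.643
sp scene [ 0.4479 -0.3021  0.0662] -0.283
sp side [ 0.448  -0.3008  0.0723] -0.271
sp both [ 0.448  -0.3019  0.0684] -0.55
LP [np.int64(778), np.int64(380)]
LP scene [ 0.6011 -0.2855  0.6719] 1.092
LP side [ 0.6091 -0.2844  3.8623] 0.273
LP both [ 0.6066 -0.2834  0.6587] 1.397
SP [np.int64(240), np.int64(342)]
SP scene [0.446  0.3346 2.4181] 0.905
SP side [0.4575 0.317  2.1491] 0.538
SP both [0.4571 0.3211 2.3515] 1.62
LB [np.int64(881), np.int64(480)]
LB scene [ 0.4611 -0.1065  3.8183] 0.41
LB side [ 0.4594 -0.1036  0.7704] 0.284
LB both [ 0.46   -0.1057  3.8572] 0.702
SB [np.int64(463), np.int64(384)]
SB scene [0.4313 0.0968 2.4799] 0.41
SB side [0.4418 0.0937 0.7596] 0.257
SB both [0.4397 0.0934 2.5066] 0.761
```

View pics/fitP.png

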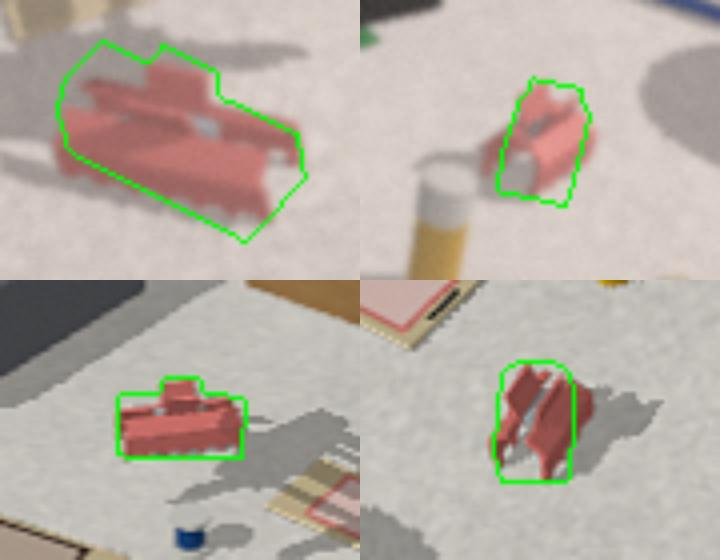

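View pics/fitB.png

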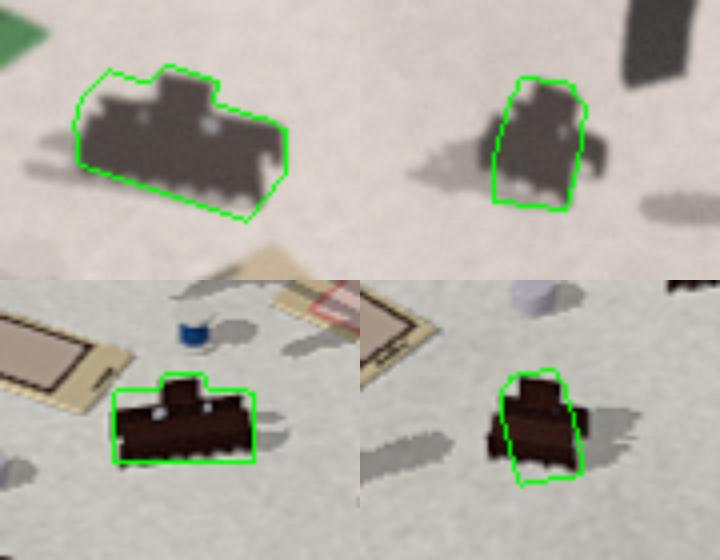

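```bash
cat >> h.py <<'E'
TOP=[.009,.033]
def parts(L):
    h=L/2; out=[]
    def B(x,pts): return [[sx*x,y,z] for sx in(-1,1) for y,z in pts]
    yt,zt=TOP
    for s in(-1,1):
        out.append(B(h,[(s*.018,.002),(s*.015,.002),(s*.018,.024),(s*.015,.024)]))
        out.append(B(h,[(s*.018,.024),(s*.015,.024),(s*yt,zt),(s*(yt-.003),zt)]))
        out.append(B(.013,[(s*yt,zt-.002),(s*(yt-.003),zt-.002),(s*.013,.046),(s*.010,.046)]))
    return out
E
sed -i 's/np.arange(0,np.pi,np.pi\/8)/np.arange(0,np.pi,np.pi\/10)/' h.py
sed -i '/^guess/,/^# clips/{/^# clips/!s/^/#/}' cards.py
python3 cards.py
```

```text
LP [np.int64(787), np.int64(381)]
LP scene [ 0.6049 -0.2906  3.4865] 0.807
LP side [ 0.6081 -0.2821  0.922 ] 0.192
LP both [ 0.6072 -0.2823  0.7025] 1.053
SP [np.int64(241), np.int64(343)]
SP scene [0.4581 0.3153 2.2031] 0.469
SP side [0.4542 0.3215 2.0962] 0.199
SP both [0.455  0.32   2.1564] 0.723
LB [np.int64(880), np.int64(479)]
LB scene [ 0.4612 -0.1052  0.7774] 0.28
LB side [ 0.4604 -0.103   0.9332] 0.199
LB both [ 0.4606 -0.1048  3.9854] 0.49
SB [np.int64(465), np.int64(385)]
SB scene [0.4412 0.0915 2.0994] 0.314
SB side [0.4385 0.0983 1.7876] 0.168
SB both [0.4403 0.0947 0.4512] 0.517
```

View pics/fitP.png

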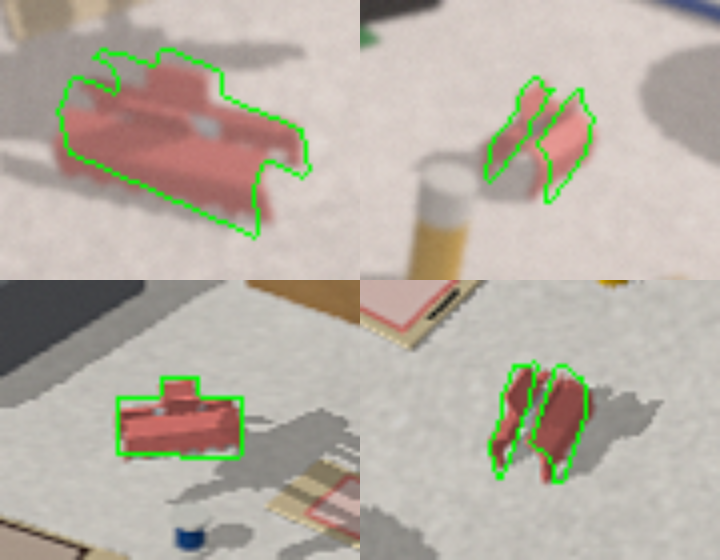

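View pics/fitB.png

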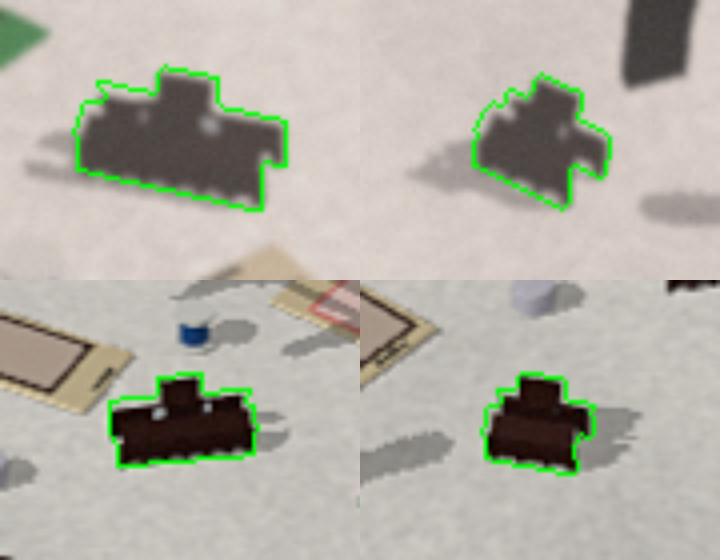

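Run:
```python
from bench import *
from h import *
import h
S=camera("scene");D=camera("side")
for nm,us,ud,L,p0,thr in [('LP',(213,360),(331,176),.088,(.608,-.283),12),('SP',(480,223),(206,324),.054,(.455,.32),12)]:
    vs=[(c,comp(pinkmask(c['pixels'])>(10 if c is S else 18),u,20),None) for c,u in((S,us),(D,ud))]
    print([v[1].sum() for v in vs])
    for vn,v in(("scene",vs[:1]),("side",vs[1:]),("both",vs)):
        x,fu=fitclip(v,L,(p0[0],p0[1],None)); print(nm,vn,x.round(4),round(fu,3))
    t=[]
    for (c,m,_),u in zip(vs,(us,ud)):
        im=c['pixels'][:,:,::-1].copy(); k=sil(c,L,x)>127
        cs,_=cv2.findContours(k.astype(np.uint8),0,cv2.CHAIN_APPROX_NONE); cv2.drawContours(im,cs,-1,(0,255,0),1)
        o=lambda q:cv2.resize(q[u[1]-35:u[1]+35,u[0]-45:u[0]+45],None,fx=4,fy=4)
        t.append(np.vstack([o(im),o(np.dstack([m*255.]*3).astype(np.uint8))]))
    cv2.imwrite(f"pics/fit2{nm}.png",np.hstack(t))
```

```text
[np.int64(1497), np.int64(396)]
LP scene [ 0.6092 -0.2848  0.8976] 0.09
LP side [ 0.6078 -0.282   0.9227] 0.162
LP both [ 0.6087 -0.2844  0.9053] 0.257
[np.int64(428), np.int64(368)]
SP scene [0.4565 0.3175 2.0081] 0.081
SP side [0.4547 0.3211 2.0709] 0.16
SP both [0.4551 0.3197 2.016 ] 0.26
```

View pics/fit2LP.png

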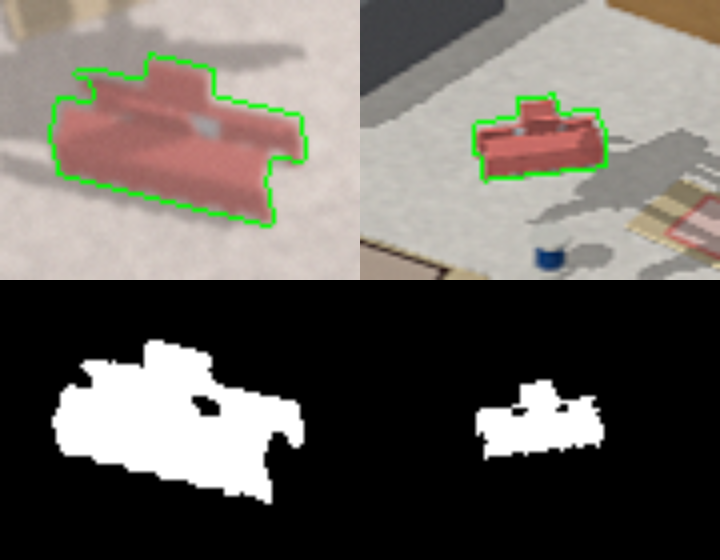

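View pics/fit2SP.png

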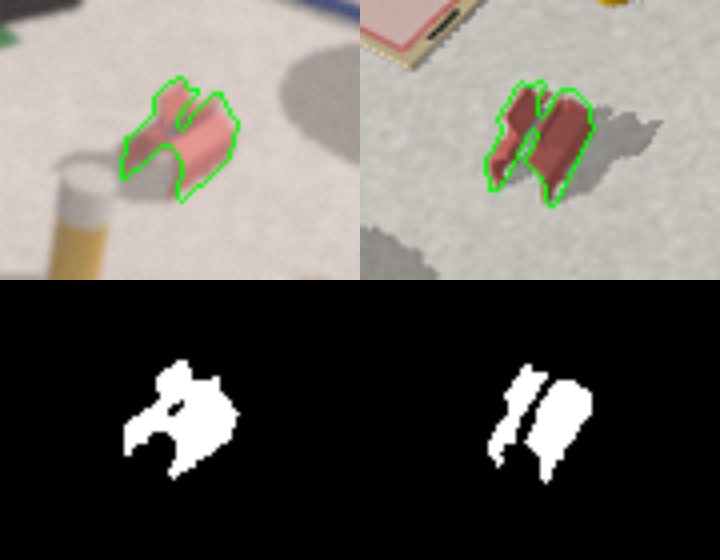

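Run:
```python
import cv2
a=cv2.imread("pics/scene0.png"); b=cv2.imread("pics/side0.png")
def cr(im,x0,y0,x1,y1,f):
    q=cv2.resize(im[y0:y1,x0:x1],None,fx=f,fy=f,interpolation=cv2.INTER_CUBIC)
    for x in range((x0//20+1)*20,x1,20): cv2.putText(q,str(x),(int((x-x0)*f),10),0,.35,(0,0,255),1); cv2.line(q,(int((x-x0)*f),12),(int((x-x0)*f),18),(0,0,255),1)
    for y in range((y0//20+1)*20,y1,20): cv2.putText(q,str(y),(0,int((y-y0)*f)),0,.35,(0,0,255),1)
    return q
cv2.imwrite("pics/t1.png",cr(b,30,80,330,300,2.6))
cv2.imwrite("pics/t2.png",cr(a,110,270,640,480,1.5))
```

```text
(no output)
```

View pics/t1.png

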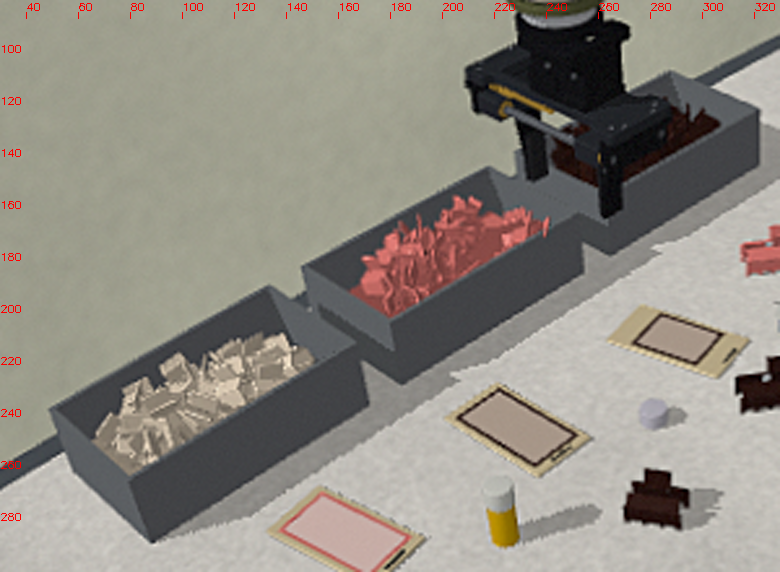

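View pics/t2.png

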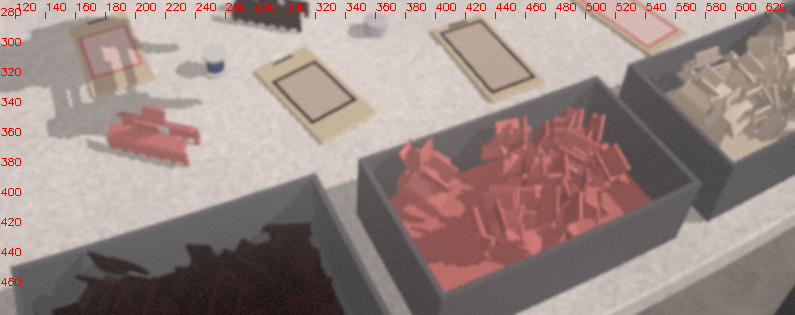

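Run:
```python
from bench import *
from h import *
import h
S=camera("scene");D=camera("side")
for n,uv in dict(white_r=(171.5,234.6),white_l=(88.5,288),pink_l=(184.6,227),pink_r=(254.5,184),brown_l=(264.6,178),brown_r=(321,140.8),glue=(224,287),reel=(334,206)).items():
    print(n,ray_plane(D,[uv],0)[0][:2].round(3))
for n,uv in dict(glue=(454,261),reel=(252,317)).items(): print('sc',n,ray_plane(S,[uv],0)[0][:2].round(3))
# rim heights
for n,b,t in(("white_r",(171.5,234.6),(166.5,212.7)),("white_l",(88.5,288),(80,263.8)),("brown_r",(321,140.8),(322,123))):
    P=ray_plane(D,[b],0)[0]
    for z in(.05,.06,.07,.08,.09): print(n,z,proj(D,[P+[0,0,z]])[0].round(1),t)
for nm,us,ud,L,p0 in [('LB',(290,275),(330,227),.088,(.462,-.105)),('SB',(382,243),(283,271),.054,(.441,.093))]:
    vs=[(c,comp(c['pixels'].max(2)<(125 if c is S else 85),u,20),None) for c,u in((S,us),(D,ud))]
    print([v[1].sum() for v in vs])
    for vn,v in(("scene",vs[:1]),("side",vs[1:]),("both",vs)):
        x,fu=fitclip(v,L,(p0[0],p0[1],None)); print(nm,vn,x.round(4),round(fu,3))
```

```text
white_r [0.766 0.17 ]
white_l [0.764 0.428]
pink_l [0.764 0.128]
pink_r [ 0.763 -0.129]
brown_l [ 0.763 -0.17 ]
brown_r [ 0.774 -0.436]
glue [0.521 0.207]
reel [ 0.524 -0.199]
sc glue [0.526 0.209]
sc reel [ 0.524 -0.197]
white_r 0.05 [168.3 219.6] (166.5, 212.7)
white_r 0.06 [167.7 216.5] (166.5, 212.7)
white_r 0.07 [167.  213.4] (166.5, 212.7)
white_r 0.08 [166.4 210.3] (166.5, 212.7)
white_r 0.09 [165.7 207.2] (166.5, 212.7)
white_l 0.05 [ 82.9 273. ] (80, 263.8)
white_l 0.06 [ 81.7 269.8] (80, 263.8)
white_l 0.07 [ 80.6 266.7] (80, 263.8)
white_l 0.08 [ 79.4 263.6] (80, 263.8)
white_l 0.09 [ 78.3 260.4] (80, 263.8)
brown_r 0.05 [321.1 127.2] (322, 123)
brown_r 0.06 [321.1 124.4] (322, 123)
brown_r 0.07 [321.1 121.6] (322, 123)
brown_r 0.08 [321.2 118.8] (322, 123)
brown_r 0.09 [321.2 115.9] (322, 123)
[np.int64(971), np.int64(496)]
LB scene [ 0.4617 -0.1059  3.999 ] 0.176
LB side [ 0.4602 -0.1034  0.937 ] 0.166
LB both [ 0.461  -0.1055  0.8384] 0.353
[np.int64(524), np.int64(390)]
SB scene [0.4423 0.0944 0.4202] 0.21
SB side [0.4397 0.0945 3.63  ] 0.161
SB both [0.4402 0.0948 0.4841] 0.377
```

```bash
cat > mv.py <<'E'
import sys
from bench import *
from h import *
def plan(x,y,z,phi):
    s=read_state(); Rc=R.from_quat(s['eef_rot'])
    Rt=R.from_euler('z',phi)*R.from_matrix(np.array([[0,1,0],[1,0,0],[0,0,-1.]]))
    rel=(Rc.inv()*Rt).as_rotvec(); sh=Rc.inv().apply(np.array([x,y,z])-s['ee_pos'])
    print('t',round(s['time'],2),'pos',s['ee_pos'].round(4),'w',round(s['width'],4),'shift',sh.round(4),'turn',rel.round(3),'rows',round(np.linalg.norm(sh)/.0417,1),round(np.linalg.norm(rel)/.125,1),'F',s['ft_force'].round(1),'q',s['joint_positions'].round(2))
if __name__=="__main__": plan(*map(float,sys.argv[1:5]))
E
python3 mv.py .4402 .0948 .15 -1.087
```

```text
t 0.65 pos [ 0.625  -0.      0.2923] w 0.087 shift [ 0.0948 -0.1848  0.1423] turn [ 0.    -0.     1.087] rows 6.0 8.7 F [-0.3 -0.6 -0.3] q [-0.02  0.33 -0.06  1.46  0.02  1.35 -0.09]
```

>>> arm_command(commands=[[70,[0.095,-0.185,0.142],[0,0,1.087]],[70,[0.095,-0.185,0.142],[0,0,1.087]],[70,[0.095,-0.185,0.142],[0,0,1.087]],[70,[0.095,-0.185,0.142],[0,0,1.087]],[70,[0.095,-0.185,0.142],[0,0,1.087]],[70,[0.095,-0.185,0.142],[0,0,1.087]],[70,[0.095,-0.185,0.142],[0,0,1.087]],[70,[0.095,-0.185,0.142],[0,0,1.087]],[70,[0.095,-0.185,0.142],[0,0,1.087]],[70,[0.095,-0.185,0.142],[0,0,1.087]]], squeeze=15)

```text
time: 1.48
ee_pos: [0.44, 0.0952, 0.1504]
eef_rot: [0.971, 0.238, 0.0, 0.0]
ft_force: [-0.8, -1.4, -0.4]
width: 0.0608
```

```bash
cat > wl.py <<'E'
import sys
from bench import *
from h import *
def look(name,p,L,z0=0):
    s=read_state(); c=camera("wrist"); T=wristT(c,s)
    im=c['pixels'][:,:,::-1].copy(); k=sil(c,L,p,T,z0)>127
    cs,_=cv2.findContours(k.astype(np.uint8),0,cv2.CHAIN_APPROX_NONE); cv2.drawContours(im,cs,-1,(0,255,0),1)
    cv2.imwrite(f"pics/{name}.png",im)
if __name__=="__main__": look(sys.argv[1],list(map(float,sys.argv[2:5])),float(sys.argv[5]))
E
python3 wl.py wSB .4402 .0948 .484 .054; python3 mv.py .4402 .0948 .075 -1.087
```

```text
t 1.53 pos [0.4401 0.0951 0.1504] w 0.0611 shift [-0.0001  0.0003  0.0754] turn [ 0.    -0.     0.002] rows 1.8 0.0 F [-0.5 -1.   0.4] q [-0.23  0.09 -0.09  2.07  0.01  0.98 -1.41]
```

View pics/wSB.png

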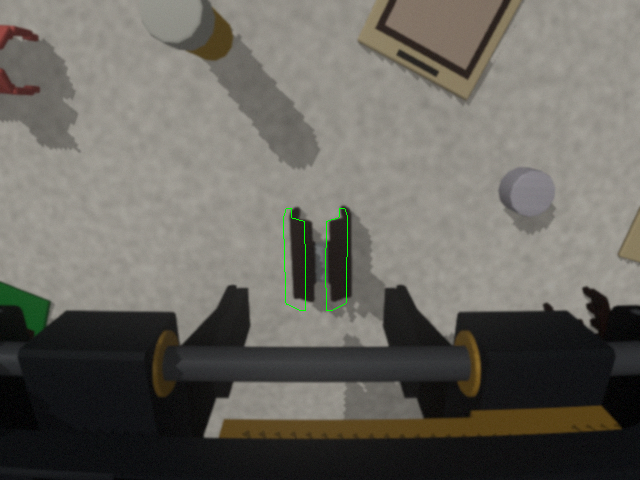

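>>> arm_command(commands=[[70,[0,0,0.03],[0,0,0]],[70,[0,0,0.06],[0,0,0]],[70,[0,0,0.076],[0,0,0]],[70,[0,0,0.076],[0,0,0]],[30,[0,0,0.076],[0,0,0]],[30,[0,0,0.076],[0,0,0]],[30,[0,0,0.076],[0,0,0]],[30,[0,0,0.076],[0,0,0]],[30,[0,0,0.076],[0,0,0]],[30,[0,0,0.076],[0,0,0]]], squeeze=15)

```text
time: 2.37
ee_pos: [0.4405, 0.0951, 0.075]
eef_rot: [0.971, 0.24, 0.001, 0.0]
ft_force: [-1.5, -0.5, 7.1]
width: 0.0359
```

```bash
python3 mv.py .5999 -.1054 .18 -1.338
```

```text
t 2.37 pos [0.4405 0.0951 0.075 ] w 0.0359 shift [ 0.0479  0.2517 -0.1048] turn [ 0.    -0.001  0.251] rows 6.6 2.0 F [-1.5 -0.5  7.1] q [-0.23  0.22 -0.09  2.12  0.03  0.81 -1.42]
```

>>> arm_command(commands=[[30,[0,0,-0.03],[0,0,0]],[30,[0,0,-0.06],[0,0,0]],[30,[0,0.03,-0.09],[0,0,0.05]],[30,[0.012,0.065,-0.105],[0,0,0.1]],[30,[0.02,0.105,-0.105],[0,0,0.15]],[30,[0.028,0.145,-0.105],[0,0,0.2]],[30,[0.036,0.185,-0.105],[0,0,0.25]],[30,[0.043,0.22,-0.105],[0,0,0.25]],[30,[0.048,0.252,-0.105],[0,0,0.25]],[30,[0.048,0.252,-0.105],[0,0,0.25]]])

```text
time: 3.2
ee_pos: [0.6015, -0.1123, 0.1791]
eef_rot: [0.994, 0.114, 0.0, 0.002]
ft_force: [-0.5, 0.0, -0.2]
width: 0.0356
```

```bash
python3 mv.py .5999 -.1054 .079 -1.338; python3 wl.py wSBc .5999 -.1054 .2326 .054
cat > outline.py <<'E'
import sys
from bench import *
from h import *
# overlay target outline of card & clip silhouette at target
name,x,y,yaw,L,LL=sys.argv[1],*map(float,sys.argv[2:7])
E
```

```text
t 3.2 pos [ 0.6015 -0.1123  0.1791] w 0.0356 shift [-0.     -0.0075  0.1001] turn [ 0.003 -0.    -0.005] rows 2.4 0.0 F [-0.5  0.  -0.2] q [ 0.02  0.38  0.11  1.64 -0.04  1.12 -1.2 ]
```

View pics/wSBc.png

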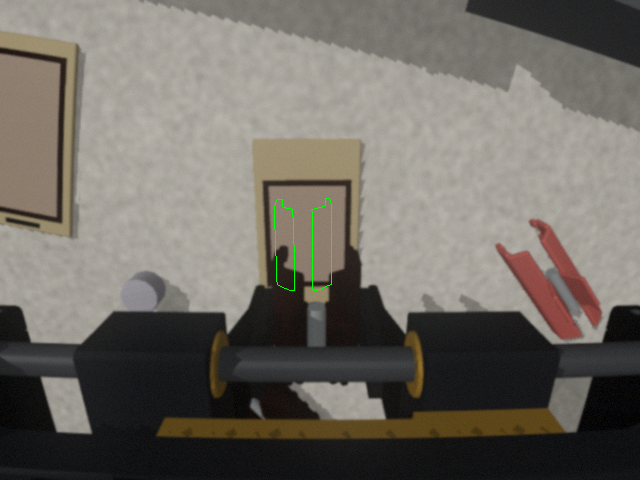

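```bash
python3 mv.py .5999 -.1054 .080 -1.338
```

```text
t 3.25 pos [ 0.6004 -0.1093  0.1788] w 0.036 shift [ 0.0005 -0.0041  0.0988] turn [ 0.001  0.001 -0.003] rows 2.4 0.0 F [ 0.1  0.1 -1.2] q [ 0.02  0.38  0.11  1.64 -0.04  1.12 -1.2 ]
```

>>> arm_command(commands=[[30,[0,0,0],[0,0,0]],[30,[0,0,0.03],[0,0,0]],[30,[0,0,0.06],[0,0,0]],[30,[0,0,0.08],[0,0,0]],[30,[0,0,0.09],[0,0,0]],[30,[0,0,0.095],[0,0,0]],[30,[0,0,0.095],[0,0,0]],[30,[0,0,0.095],[0,0,0]],[30,[0,0,0.095],[0,0,0]],[30,[0,0,0.095],[0,0,0]]])

```text
time: 4.08
ee_pos: [0.6005, -0.1058, 0.0856]
eef_rot: [0.993, 0.117, 0.001, 0.0]
ft_force: [-0.4, -0.2, -0.4]
width: 0.0361
```

```bash
python3 mv.py .5999 -.1054 .080 -1.338
```

```text
t 4.08 pos [ 0.6005 -0.1058  0.0856] w 0.0361 shift [-0.0005 -0.0005  0.0056] turn [ 0.001 -0.002  0.001] rows 0.1 0.0 F [-0.4 -0.2 -0.4] q [ 0.02  0.49  0.1   1.71 -0.06  0.94 -1.2 ]
```

>>> arm_command(commands=[[30,[0,0,0.004],[0,0,0]],[30,[0,0,0.007],[0,0,0]],[30,[0,0,0.007],[0,0,0]],[60,[0,0,0.007],[0,0,0]],[60,[0,0,0.007],[0,0,0]],[60,[0,0,0.007],[0,0,0]],[60,[0,0,-0.02],[0,0,0]],[60,[0,0,-0.055],[0,0,0]],[60,[0,0,-0.09],[0,0,0]],[60,[0,0,-0.1],[0,0,0]]])

```text
time: 4.92
ee_pos: [0.6016, -0.1061, 0.1897]
eef_rot: [0.993, 0.116, 0.003, 0.001]
ft_force: [1.1, 0.4, 0.8]
width: 0.0518
```

```bash
cat > chk.py <<'E'
import sys
from bench import *
from h import *
name,kind,x,y,yaw,L=sys.argv[1],sys.argv[2],*map(float,sys.argv[3:7])
s=read_state(); t=[]; vs=[]
for n in("scene","side","wrist"):
    c=camera(n); T=wristT(c,s) if n=="wrist" else None
    u=proj(c,[[x,y,.02]],T)[0]
    if kind=='P': m=pinkmask(c['pixels'])>(22 if n=="wrist" else 18)
    else: m=c['pixels'].max(2)<(60 if n=="wrist" else 100 if n=="scene" else 65)
    if not(20<u[0]<620 and 20<u[1]<460): continue
    w=int(60 if n!="wrist" else 110)
    roi=np.zeros_like(m); a,b=int(u[1]),int(u[0]); roi[max(a-w,0):a+w,max(b-w,0):b+w]=1
    if n!="wrist": vs.append((c,comp(m&roi,u,18),T))
    im=c['pixels'][:,:,::-1].copy(); k=sil(c,L,(x,y,yaw),T,.004)>127
    cs,_=cv2.findContours(k.astype(np.uint8),0,cv2.CHAIN_APPROX_NONE); cv2.drawContours(im,cs,-1,(0,255,0),1)
    q=np.zeros((2*w,2*w,3),np.uint8); p=im[max(a-w,0):a+w,max(b-w,0):b+w]; q[:p.shape[0],:p.shape[1]]=p
    t.append(cv2.resize(q,(260,260),interpolation=cv2.INTER_CUBIC))
    if n!="wrist" and vs[-1][1].sum()>50:
        r=fitclip(vs[-1:],L,(x,y,yaw),.004); print(n,vs[-1][1].sum(),r[0].round(4),round(r[1],3))
r=fitclip(vs,L,(x,y,yaw),.004); d=r[0]-[x,y,yaw]; d[2]=(d[2]+np.pi/2)%np.pi-np.pi/2
print('both',r[0].round(4),round(r[1],3),'err',d.round(4))
cv2.imwrite(f"pics/{name}.png",np.hstack(t))
E
python3 chk.py cSB B .5999 -.1054 .2326 .054; python3 mv.py .461 -.1055 .15 -.72
```

```text
scene 566 [ 0.6035 -0.1042  0.0527] 0.28
side 276 [ 0.5959 -0.1043 -0.0707] 0.209
both [ 0.5997 -0.1039  0.0775] 0.515 err [-0.0002  0.0015 -0.1551]
t 5.07 pos [ 0.6    -0.1058  0.1848] w 0.052 shift [-0.1353 -0.0325  0.0346] turn [ 0.001 -0.001 -0.617] rows 3.4 4.9 F [ 0.2 -0.3 -0.5] q [ 0.01  0.37  0.11  1.64 -0.04  1.13 -1.21]
```

View pics/cSB.png

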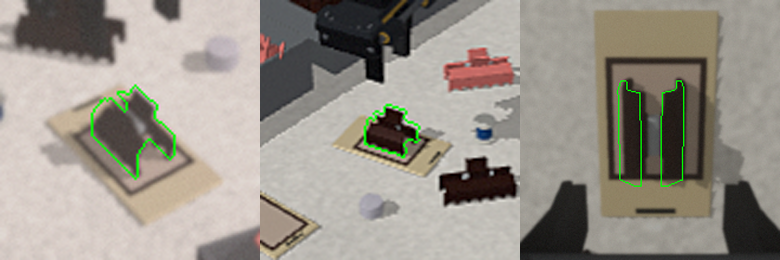

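>>> arm_command(commands=[[75,[-0.03,-0.008,0],[0,0,-0.1]],[75,[-0.06,-0.015,0],[0,0,-0.2]],[75,[-0.09,-0.022,0.01],[0,0,-0.3]],[75,[-0.12,-0.03,0.02],[0,0,-0.42]],[75,[-0.135,-0.033,0.035],[0,0,-0.54]],[75,[-0.135,-0.033,0.035],[0,0,-0.64]],[75,[-0.135,-0.033,0.035],[0,0,-0.64]],[75,[-0.135,-0.033,0.035],[0,0,-0.64]],[75,[-0.135,-0.033,0.035],[0,0,-0.64]],[75,[-0.135,-0.033,0.035],[0,0,-0.64]]])

```text
time: 5.9
ee_pos: [0.4613, -0.1048, 0.1491]
eef_rot: [0.907, 0.422, 0.0, 0.0]
ft_force: [0.9, 0.0, 0.6]
width: 0.0651
```

```bash
python3 wl.py wLB .461 -.1055 .86 .088; python3 mv.py .461 -.1055 .075 -.7
```

```text
t 5.95 pos [ 0.4612 -0.1048  0.1492] w 0.065 shift [-0.0007  0.0003  0.0742] turn [ 0.    -0.     0.001] rows 1.8 0.0 F [ 0.1 -0.3 -0.3] q [ 0.09  0.14  0.03  2.02 -0.01  0.98 -0.57]
```

View pics/wLB.png

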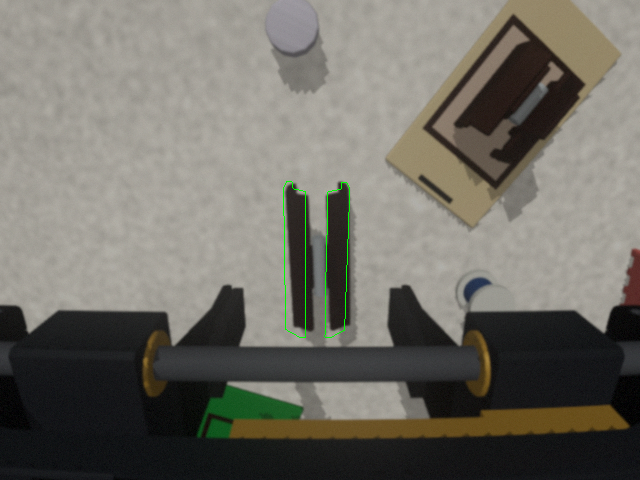

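>>> arm_command(commands=[[75,[0,0,0.03],[0,0,0]],[75,[0,0,0.06],[0,0,0]],[75,[0,0,0.074],[0,0,0]],[75,[0,0,0.074],[0,0,0]],[30,[0,0,0.074],[0,0,0]],[30,[0,0,0.074],[0,0,0]],[30,[0,0,0.074],[0,0,0]],[30,[0,0,0.074],[0,0,0]],[30,[0,0,0.074],[0,0,0]],[30,[0,0,0.074],[0,0,0]]])

```text
time: 6.78
ee_pos: [0.4613, -0.105, 0.076]
eef_rot: [0.906, 0.423, 0.001, 0.0]
ft_force: [-0.0, -0.8, 4.4]
width: 0.0355
```

```bash
python3 mv.py .6238 .0995 .18 -1.544
```

```text
t 6.78 pos [ 0.4613 -0.105   0.076 ] w 0.0355 shift [ 0.2612 -0.0065 -0.1038] turn [ 0.001 -0.001  0.847] rows 6.7 6.8 F [-0.  -0.8  4.4] q [ 0.1   0.25  0.03  2.07 -0.01  0.82 -0.56]
```

>>> arm_command(commands=[[30,[0,0,-0.03],[0,0,0]],[30,[0,0,-0.065],[0,0,0]],[30,[0.02,0,-0.095],[0,0,0.1]],[30,[0.055,0,-0.104],[0,0,0.22]],[30,[0.092,-0.001,-0.104],[0,0,0.34]],[30,[0.13,-0.002,-0.104],[0,0,0.46]],[30,[0.168,-0.003,-0.104],[0,0,0.58]],[30,[0.205,-0.004,-0.104],[0,0,0.7]],[30,[0.238,-0.005,-0.104],[0,0,0.8]],[30,[0.261,-0.006,-0.104],[0,0,0.847]]])

```text
time: 7.62
ee_pos: [0.6248, 0.1025, 0.1791]
eef_rot: [1.0, 0.012, 0.0, -0.001]
ft_force: [0.0, -0.3, -1.5]
width: 0.0357
```

```bash
python3 mv.py .6238 .0995 .085 -1.544
```

```text
t 7.62 pos [0.6248 0.1025 0.1791] w 0.0357 shift [-0.0011  0.0031  0.0941] turn [-0.001 -0.    -0.003] rows 2.3 0.0 F [ 0.  -0.3 -1.5] q [-0.24  0.43  0.01  1.57 -0.01  1.14 -1.78]
```

>>> arm_command(commands=[[30,[0,0,0],[0,0,0]],[30,[0,0,0],[0,0,0]],[30,[0,0,0.03],[0,0,0]],[30,[0,0,0.06],[0,0,0]],[30,[0,0,0.08],[0,0,0]],[30,[0,0,0.09],[0,0,0]],[30,[0,0,0.094],[0,0,0]],[30,[0,0,0.094],[0,0,0]],[30,[0,0,0.094],[0,0,0]],[30,[0,0,0.094],[0,0,0]]])

```text
time: 8.45
ee_pos: [0.6246, 0.099, 0.087]
eef_rot: [1.0, 0.013, 0.001, -0.0]
ft_force: [0.2, 0.2, -1.1]
width: 0.0364
```

```bash
python3 mv.py .6238 .0995 .0795 -1.544
```

```text
t 8.45 pos [0.6246 0.099  0.087 ] w 0.0364 shift [-0.0008 -0.0005  0.0075] turn [-0.    -0.003 -0.   ] rows 0.2 0.0 F [ 0.2  0.2 -1.1] q [-0.24  0.53  0.01  1.64 -0.01  0.97 -1.77]
```

>>> arm_command(commands=[[30,[0,0,0.004],[0,0,0]],[30,[0,0,0.0075],[0,0,0]],[30,[0,0,0.0075],[0,0,0]],[60,[0,0,0.0075],[0,0,0]],[60,[0,0,0.0075],[0,0,0]],[60,[0,0,0.0075],[0,0,0]],[60,[0,0,-0.02],[0,0,0]],[60,[0,0,-0.055],[0,0,0]],[60,[0,0,-0.09],[0,0,0]],[60,[0,0,-0.1],[0,0,0]]])

```text
time: 9.28
ee_pos: [0.6256, 0.0994, 0.191]
eef_rot: [1.0, 0.013, 0.004, -0.001]
ft_force: [0.6, 0.7, 0.4]
width: 0.052
```

```bash
python3 chk.py cLB B .6238 .0995 .0267 .088; python3 mv.py .4551 .3197 .15 -1.544;python3 mv.py .4551 .3197 .15 .445
```

```text
scene 870 [ 0.6249  0.1    -0.0185] 0.255
side 442 [ 0.6199  0.1003 -0.0265] 0.183
both [ 0.6222  0.1007 -0.0126] 0.452 err [-0.0016  0.0012 -0.0393]
t 9.43 pos [0.624  0.0991 0.186 ] w 0.0519 shift [-0.163  -0.225   0.0358] turn [-0.    -0.002  0.   ] rows 6.7 0.0 F [-0.2 -0.3 -1. ] q [-0.24  0.42  0.01  1.57 -0.01  1.15 -1.77]
t 9.43 pos [0.624  0.0991 0.186 ] w 0.0519 shift [-0.163  -0.225   0.0358] turn [ 0.002 -0.002 -1.989] rows 6.7 15.9 F [-0.2 -0.3 -1. ] q [-0.24  0.42  0.01  1.57 -0.01  1.15 -1.77]
```

View pics/cLB.png

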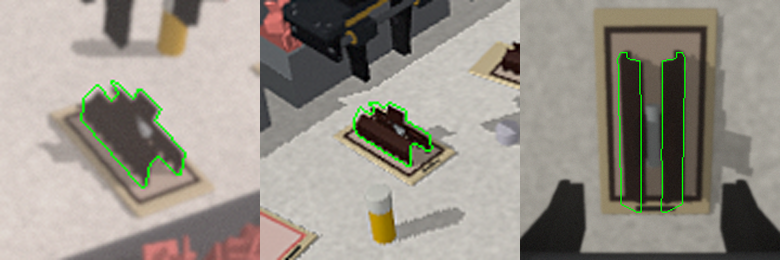

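>>> arm_command(commands=[[70,[-0.02,-0.028,0],[0,0,-0.12]],[70,[-0.04,-0.056,0],[0,0,-0.24]],[70,[-0.06,-0.084,0],[0,0,-0.36]],[70,[-0.08,-0.112,0],[0,0,-0.48]],[70,[-0.1,-0.14,0],[0,0,-0.6]],[70,[-0.12,-0.168,0],[0,0,-0.72]],[70,[-0.14,-0.196,0],[0,0,-0.84]],[70,[-0.155,-0.216,0.01],[0,0,-0.96]],[70,[-0.163,-0.225,0.025],[0,0,-1.08]],[70,[-0.163,-0.225,0.036],[0,0,-1.2]]])

```text
time: 10.27
ee_pos: [0.451, 0.3224, 0.1469]
eef_rot: [0.814, 0.58, -0.001, -0.001]
ft_force: [-1.3, 0.1, -0.8]
width: 0.061
```

```bash
python3 mv.py .4551 .3197 .15 .445
```

```text
t 10.27 pos [0.451  0.3224 0.1469] w 0.061 shift [-0.0012  0.0047 -0.0031] turn [-0.003 -0.    -0.777] rows 0.1 6.2 F [-1.3  0.1 -0.8] q [-0.44  0.33 -0.3   1.8   0.11  1.03 -1.12]
```

>>> arm_command(commands=[[70,[0,0,0],[0,0,-0.12]],[70,[0,0,0],[0,0,-0.24]],[70,[0,0,0],[0,0,-0.36]],[70,[0,0,0],[0,0,-0.48]],[70,[0,0,0],[0,0,-0.6]],[70,[0,0,0],[0,0,-0.7]],[70,[0,0,0],[0,0,-0.78]],[70,[0,0,0],[0,0,-0.78]],[70,[0,0,0],[0,0,-0.78]],[70,[0,0,0],[0,0,-0.78]]])

```text
time: 11.1
ee_pos: [0.4544, 0.3193, 0.1484]
eef_rot: [0.539, 0.843, -0.001, -0.0]
ft_force: [-0.2, -0.7, 0.2]
width: 0.0613
```

```bash
python3 wl.py wSP .4551 .3197 2.016 .054; python3 mv.py .4551 .3197 .075 .445
```

```text
t 11.15 pos [0.4545 0.3195 0.1487] w 0.061 shift [-0.0001  0.0007  0.0737] turn [-0.001  0.    -0.011] rows 1.8 0.1 F [-0.5 -0.2 -0.3] q [-0.34  0.34 -0.42  1.79  0.16  1.04 -0.38]
```

View pics/wSP.png

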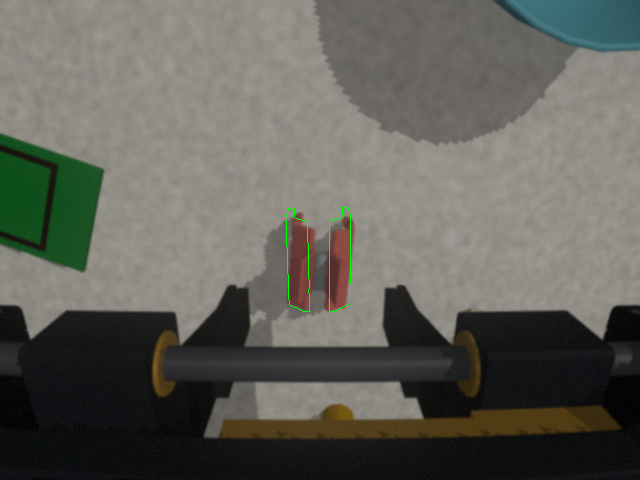

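>>> arm_command(commands=[[70,[-0.002,0,0.03],[0,0,0]],[70,[-0.002,0,0.06],[0,0,0]],[70,[-0.002,0,0.074],[0,0,0]],[70,[-0.002,0,0.074],[0,0,0]],[30,[-0.002,0,0.074],[0,0,0]],[30,[-0.002,0,0.074],[0,0,0]],[30,[-0.002,0,0.074],[0,0,0]],[30,[-0.002,0,0.074],[0,0,0]],[30,[-0.002,0,0.074],[0,0,0]],[30,[-0.002,0,0.074],[0,0,0]]])

```text
time: 11.98
ee_pos: [0.456, 0.3181, 0.0762]
eef_rot: [0.538, 0.843, 0.001, 0.0]
ft_force: [-1.5, -0.8, 5.9]
width: 0.0369
```

```bash
python3 mv.py .448 -.3019 .18 -1.5024; python3 mv.py .448 -.3019 .18 1.639
```

```text
t 11.98 pos [0.456  0.3181 0.0762] w 0.0369 shift [-0.5586 -0.2688 -0.1043] turn [ 1.000e-03 -1.000e-03  1.938e+00] rows 15.1 15.5 F [-1.5 -0.8  5.9] q [-0.36  0.44 -0.39  1.84  0.21  0.9  -0.41]
t 11.98 pos [0.456  0.3181 0.0762] w 0.0369 shift [-0.5586 -0.2688 -0.1043] turn [ 1.000e-03  1.000e-03 -1.203e+00] rows 15.1 9.6 F [-1.5 -0.8  5.9] q [-0.36  0.44 -0.39  1.84  0.21  0.9  -0.41]
```

>>> arm_command(commands=[[30,[0,0,-0.03],[0,0,0]],[30,[0,0,-0.065],[0,0,0]],[30,[-0.018,-0.0087,-0.095],[0,0,0.1]],[30,[-0.049,-0.0236,-0.105],[0,0,0.22]],[30,[-0.083,-0.04,-0.105],[0,0,0.34]],[30,[-0.117,-0.0563,-0.105],[0,0,0.46]],[30,[-0.151,-0.0727,-0.105],[0,0,0.58]],[30,[-0.185,-0.089,-0.105],[0,0,0.7]],[30,[-0.219,-0.1054,-0.105],[0,0,0.82]],[30,[-0.253,-0.1217,-0.105],[0,0,0.94]]])

```text
time: 12.82
ee_pos: [0.4516, 0.0353, 0.1806]
eef_rot: [0.863, 0.506, 0.0, 0.0]
ft_force: [1.1, -0.0, -0.2]
width: 0.037
```

```bash
python3 mv.py .448 -.3019 .18 -1.5024
```

```text
t 12.82 pos [0.4516 0.0353 0.1806] w 0.037 shift [-0.2961  0.1614  0.0005] turn [ 0.    -0.001  0.992] rows 8.1 7.9 F [ 1.1 -0.  -0.2] q [-0.03  0.06 -0.15  2.03  0.01  1.05 -0.7 ]
```

>>> arm_command(commands=[[30,[-0.034,0.0185,0],[0,0,0.12]],[30,[-0.068,0.037,0],[0,0,0.24]],[30,[-0.102,0.0556,0],[0,0,0.36]],[30,[-0.136,0.0741,0],[0,0,0.48]],[30,[-0.17,0.0927,0],[0,0,0.6]],[30,[-0.204,0.1112,0],[0,0,0.72]],[30,[-0.238,0.1297,0],[0,0,0.84]],[30,[-0.268,0.146,0],[0,0,0.93]],[30,[-0.288,0.157,0],[0,0,0.99]],[30,[-0.296,0.161,0],[0,0,0.99]]])

```text
time: 13.65
ee_pos: [0.4491, -0.3037, 0.1804]
eef_rot: [0.999, 0.034, -0.0, 0.001]
ft_force: [-0.6, 0.8, 0.7]
width: 0.037
```

```bash
python3 mv.py .448 -.3019 .085 -1.5024; python3 -c "
import time
from bench import *
camera('wrist');camera('wrist');camera('wrist')"; python3 mv.py .448 -.3019 .085 -1.5024
```

```text
t 13.65 pos [ 0.4491 -0.3037  0.1804] w 0.037 shift [-0.0009 -0.002   0.0954] turn [0.001 0.    0.001] rows 2.3 0.0 F [-0.6  0.8  0.7] q [ 0.33  0.24  0.21  1.83 -0.05  1.08 -0.95]
t 13.8 pos [ 0.4501 -0.2993  0.18  ] w 0.0367 shift [-0.0023  0.0025  0.095 ] turn [-0.001  0.     0.01 ] rows 2.3 0.1 F [-0.7  0.4 -0.1] q [ 0.32  0.24  0.2   1.83 -0.06  1.08 -0.95]
```

>>> arm_command(commands=[[30,[-0.002,0.002,0],[0,0,0.005]],[30,[-0.002,0.002,0.03],[0,0,0.005]],[30,[-0.002,0.002,0.06],[0,0,0.005]],[30,[-0.002,0.002,0.08],[0,0,0.005]],[30,[-0.002,0.002,0.09],[0,0,0.005]],[30,[-0.002,0.002,0.095],[0,0,0.005]],[30,[-0.002,0.002,0.095],[0,0,0.005]],[30,[-0.002,0.002,0.095],[0,0,0.005]],[30,[-0.002,0.002,0.095],[0,0,0.005]],[30,[-0.002,0.002,0.095],[0,0,0.005]]])

```text
time: 14.63
ee_pos: [0.449, -0.3023, 0.0865]
eef_rot: [0.999, 0.036, 0.001, 0.0]
ft_force: [-0.4, -0.6, -0.9]
width: 0.0365
```

```bash
python3 mv.py .448 -.3019 .0798 -1.5024
```

```text
t 14.63 pos [ 0.449  -0.3023  0.0865] w 0.0365 shift [-0.0009 -0.0005  0.0067] turn [ 0.001 -0.002  0.004] rows 0.2 0.0 F [-0.4 -0.6 -0.9] q [ 0.34  0.36  0.19  1.9  -0.09  0.88 -0.92]
```

>>> arm_command(commands=[[30,[-0.001,0,0.004],[0,0,0]],[30,[-0.001,0,0.007],[0,0,0]],[30,[-0.001,0,0.007],[0,0,0]],[60,[-0.001,0,0.007],[0,0,0]],[60,[-0.001,0,0.007],[0,0,0]],[60,[-0.001,0,0.007],[0,0,0]],[60,[-0.001,0,-0.02],[0,0,0]],[60,[-0.001,0,-0.055],[0,0,0]],[60,[-0.001,0,-0.09],[0,0,0]],[60,[-0.001,0,-0.1],[0,0,0]]])

```text
time: 15.47
ee_pos: [0.4488, -0.3032, 0.1903]
eef_rot: [0.999, 0.036, 0.003, 0.002]
ft_force: [0.8, 0.1, -0.2]
width: 0.052
```

```bash
python3 chk.py cSP P .448 -.3019 .0684 .054; python3 mv.py .6087 -.2844 .15 -.666
```

```text
scene 327 [ 0.45   -0.3013 -0.024 ] 0.247
side 339 [ 0.4407 -0.2964 -0.128 ] 0.14
both [ 0.4469 -0.3012 -0.0177] 0.439 err [-0.0011  0.0007 -0.0861]
t 15.62 pos [ 0.4476 -0.3022  0.1857] w 0.0521 shift [ 0.1619 -0.0062  0.036 ] turn [ 0.001 -0.001 -0.833] rows 4.0 6.7 F [-0.1 -1.3 -0.4] q [ 0.32  0.23  0.21  1.83 -0.05  1.08 -0.94]
```

View pics/cSP.png

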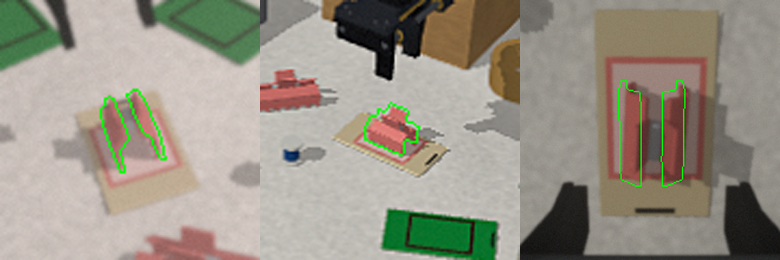

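>>> arm_command(commands=[[75,[0.02,-0.001,0],[0,0,-0.12]],[75,[0.045,-0.002,0],[0,0,-0.24]],[75,[0.07,-0.003,0],[0,0,-0.36]],[75,[0.1,-0.004,0],[0,0,-0.48]],[75,[0.13,-0.005,0.01],[0,0,-0.6]],[75,[0.152,-0.006,0.025],[0,0,-0.72]],[75,[0.162,-0.006,0.036],[0,0,-0.83]],[75,[0.162,-0.006,0.036],[0,0,-0.83]],[75,[0.162,-0.006,0.036],[0,0,-0.83]],[75,[0.162,-0.006,0.036],[0,0,-0.83]]])

```text
time: 16.45
ee_pos: [0.6074, -0.2851, 0.1488]
eef_rot: [0.901, 0.434, -0.001, -0.0]
ft_force: [-1.0, -0.5, 0.2]
width: 0.0653
```

```bash
python3 wl.py wLP .6087 -.2844 .905 .088; python3 mv.py .6087 -.2844 .075 -.666
```

```text
t 16.5 pos [ 0.6076 -0.2852  0.1495] w 0.0652 shift [0.0014 0.0004 0.0745] turn [ 0.     0.    -0.007] rows 1.8 0.1 F [0.6 0.  0.6] q [ 0.33  0.53  0.05  1.49 -0.03  1.12 -0.28]
```

View pics/wLP.png

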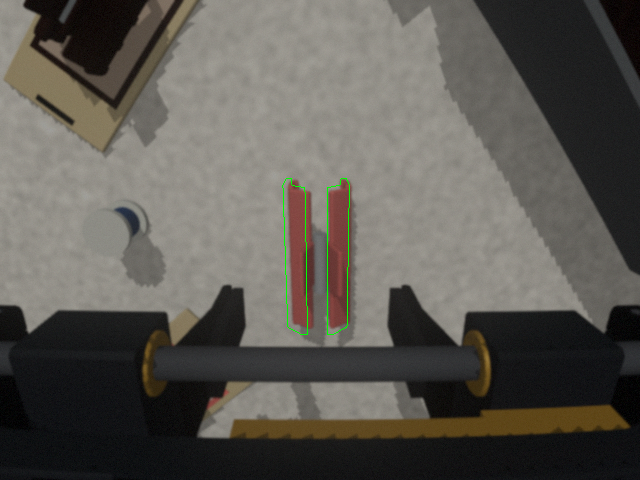

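>>> arm_command(commands=[[75,[0.001,0,0.03],[0,0,0]],[75,[0.001,0,0.06],[0,0,0]],[75,[0.001,0,0.074],[0,0,0]],[75,[0.001,0,0.074],[0,0,0]],[30,[0.001,0,0.074],[0,0,0]],[30,[0.001,0,0.074],[0,0,0]],[30,[0.001,0,0.074],[0,0,0]],[30,[0.001,0,0.074],[0,0,0]],[30,[0.001,0,0.074],[0,0,0]],[30,[0.001,0,0.074],[0,0,0]]])

```text
time: 17.33
ee_pos: [0.6095, -0.2839, 0.0762]
eef_rot: [0.9, 0.436, 0.0, 0.001]
ft_force: [-0.9, -0.1, 4.6]
width: 0.0361
```

```bash
python3 mv.py .634 .3028 .18 -1.3975
```

```text
t 17.33 pos [ 0.6095 -0.2839  0.0762] w 0.0361 shift [ 0.4754 -0.3445 -0.1041] turn [ 0.001 -0.001  0.728] rows 14.3 5.8 F [-0.9 -0.1  4.6] q [ 0.34  0.62  0.04  1.53 -0.03  0.99 -0.28]
```

>>> arm_command(commands=[[30,[0,0,-0.03],[0,0,0]],[30,[0,0,-0.065],[0,0,0]],[30,[0.016,-0.0117,-0.095],[0,0,0.05]],[30,[0.044,-0.032,-0.104],[0,0,0.1]],[30,[0.074,-0.0537,-0.104],[0,0,0.15]],[30,[0.104,-0.0754,-0.104],[0,0,0.2]],[30,[0.134,-0.0971,-0.104],[0,0,0.25]],[30,[0.164,-0.1189,-0.104],[0,0,0.3]],[30,[0.194,-0.1406,-0.104],[0,0,0.35]],[30,[0.224,-0.1623,-0.104],[0,0,0.4]]])

```text
time: 18.17
ee_pos: [0.6205, -0.0055, 0.1796]
eef_rot: [0.969, 0.247, 0.0, 0.0]
ft_force: [1.7, 0.0, -0.2]
width: 0.0362
```

```bash
python3 mv.py .634 .3028 .18 -1.3975
```

```text
t 18.17 pos [ 0.6205 -0.0055  0.1796] w 0.0362 shift [ 0.1595 -0.2642 -0.0004] turn [ 0.    -0.     0.326] rows 7.4 2.6 F [ 1.7  0.  -0.2] q [-0.08  0.4   0.02  1.61 -0.01  1.13 -1.13]
```

>>> arm_command(commands=[[30,[0.018,-0.03,0],[0,0,0.05]],[30,[0.036,-0.06,0],[0,0,0.1]],[30,[0.054,-0.09,0],[0,0,0.15]],[30,[0.073,-0.12,0],[0,0,0.2]],[30,[0.091,-0.15,0],[0,0,0.25]],[30,[0.109,-0.18,0],[0,0,0.3]],[30,[0.127,-0.21,0],[0,0,0.326]],[30,[0.143,-0.236,0],[0,0,0.326]],[30,[0.153,-0.254,0],[0,0,0.326]],[30,[0.159,-0.264,0],[0,0,0.326]]])

```text
time: 19.0
ee_pos: [0.6319, 0.3046, 0.1791]
eef_rot: [0.996, 0.09, -0.0, -0.001]
ft_force: [-0.4, -0.3, -0.4]
width: 0.0357
```

```bash
python3 -c "
from bench import *
[camera('wrist') for _ in range(5)]"; python3 mv.py .634 .3028 .085 -1.3975
```

```text
t 19.25 pos [0.6338 0.2981 0.1793] w 0.0359 shift [ 0.001  -0.0048  0.0943] turn [ 0.001 -0.     0.   ] rows 2.3 0.0 F [ 0.3  0.1 -0.5] q [-0.5   0.57 -0.01  1.37  0.01  1.21 -1.91]
```

>>> arm_command(commands=[[30,[0.001,-0.004,0],[0,0,0]],[30,[0.001,-0.004,0.03],[0,0,0]],[30,[0.001,-0.004,0.06],[0,0,0]],[30,[0.001,-0.004,0.08],[0,0,0]],[30,[0.001,-0.004,0.09],[0,0,0]],[30,[0.001,-0.004,0.094],[0,0,0]],[30,[0.001,-0.004,0.094],[0,0,0]],[30,[0.001,-0.004,0.094],[0,0,0]],[30,[0.001,-0.004,0.094],[0,0,0]],[30,[0.001,-0.004,0.094],[0,0,0]]])

```text
time: 20.08
ee_pos: [0.6341, 0.305, 0.0869]
eef_rot: [0.996, 0.088, 0.001, -0.0]
ft_force: [-0.5, -0.9, -0.8]
width: 0.0358
```

```bash
python3 mv.py .634 .3028 .0798 -1.3975
```

```text
t 20.08 pos [0.6341 0.305  0.0869] w 0.0358 shift [-0.0005  0.0022  0.0071] turn [-0.001 -0.002  0.002] rows 0.2 0.0 F [-0.5 -0.9 -0.8] q [-0.5   0.66 -0.02  1.43  0.01  1.05 -1.92]
```

>>> arm_command(commands=[[30,[0,0.002,0.003],[0,0,0]],[30,[0,0.002,0.0075],[0,0,0]],[30,[0,0.002,0.0075],[0,0,0]],[60,[0,0.002,0.0075],[0,0,0]],[60,[0,0.002,0.0075],[0,0,0]],[60,[0,0.002,0.0075],[0,0,0]],[60,[0,0.002,-0.02],[0,0,0]],[60,[0,0.002,-0.055],[0,0,0]],[60,[0,0.002,-0.09],[0,0,0]],[60,[0,0.002,-0.1],[0,0,0]]])

```text
time: 20.92
ee_pos: [0.6354, 0.3036, 0.1914]
eef_rot: [0.996, 0.088, 0.003, -0.001]
ft_force: [1.8, -0.1, 1.2]
width: 0.0521
```

```bash
python3 chk.py cLP P .634 .3028 .1733 .088; python3 mv.py .55 .1 .35 -1.3975
```

```text
scene 573 [ 0.6299  0.3021 -0.5151] 0.614
side 623 [0.628  0.3058 0.1351] 0.169
both [0.6308 0.3059 0.096 ] 0.971 err [-0.0032  0.0031 -0.0773]
t 21.07 pos [0.634  0.3029 0.1861] w 0.0524 shift [-0.1179  0.185  -0.1642] turn [-0.001 -0.002  0.003] rows 6.6 0.0 F [-0.2  0.3  0.1] q [-0.5   0.57 -0.02  1.36  0.01  1.22 -1.91]
```

View pics/cLP.png

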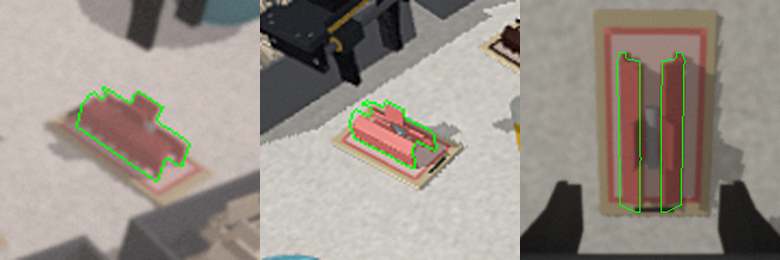

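>>> arm_command(commands=[[60,[0,0,-0.03],[0,0,0]],[60,[-0.01,0.02,-0.06],[0,0,0]],[60,[-0.03,0.045,-0.08],[0,0,0]],[60,[-0.05,0.07,-0.1],[0,0,0]],[60,[-0.07,0.095,-0.12],[0,0,0]],[60,[-0.09,0.12,-0.14],[0,0,0]],[60,[-0.11,0.145,-0.16],[0,0,0]],[60,[-0.118,0.17,-0.164],[0,0,0]],[60,[-0.118,0.185,-0.164],[0,0,0]],[60,[-0.118,0.185,-0.164],[0,0,0]]])

```text
time: 21.9
ee_pos: [0.55, 0.0956, 0.3484]
eef_rot: [0.996, 0.085, -0.0, 0.001]
ft_force: [0.7, -0.9, -0.3]
width: 0.0523
```

Run:
```python
from bench import *
from h import *
S=camera("scene");D=camera("side");s=read_state();W=camera("wrist");T=wristT(W,s)
cards=dict(lb=(.6238,.0995,.0267,.088,.104),sb=(.5999,-.1054,.2326,.054,.07),lp=(.634,.3028,.1733,.088,.104),sp=(.448,-.3019,.0684,.054,.07))
out=[]
for n,c in(("scene",S),("side",D)):
    im=c['pixels'][:,:,::-1].copy(); row=[]
    for k,(x,y,a,L,LL) in cards.items():
        u=proj(c,[[x,y,.02]])[0].astype(int)
        q=cv2.resize(im[u[1]-40:u[1]+40,u[0]-40:u[0]+40],(200,200),interpolation=cv2.INTER_CUBIC)
        row.append(q)
        for th in ((12,16,20) if k[1]=='p' else (80,95,110)):
            px=c['pixels']
            m=pinkmask(px)>th if k[1]=='p' else px.max(2)<th
            # remove the printed outline band: keep only pixels inside card interior silhouette region dilated
            s0=cv2.dilate((sil(c,L,(x,y,a),None,.004)>50).astype(np.uint8),np.ones((7,7)))>0
            m=m&s0
            r=fitclip([(c,m,None)],L,(x,y,a),.004); d=r[0]-[x,y,a]; d[2]=(d[2]+np.pi/2)%np.pi-np.pi/2
            print(n,k,th,m.sum(),d.round(4),round(r[1],3))
    out.append(np.hstack(row))
cv2.imwrite("pics/final.png",np.vstack(out)); cv2.imwrite("pics/finalside.png",D['pixels'][:,:,::-1]); cv2.imwrite("pics/finalw.png",W['pixels'][:,:,::-1])
print(ray_plane(S,[[454,261],[252,317]],0).round(3),s['time'],s['ee_pos'])
```

```text
scene lb 80 754 [ 0.0008  0.0016 -0.0938] 0.41
scene lb 95 880 [ 0.0009  0.0008 -0.0354] 0.243
scene lb 110 1007 [ 0.0009 -0.0003 -0.0016] 0.152
scene sb 80 437 [ 0.0071  0.0009 -0.3063] 0.436
scene sb 95 560 [ 0.0036  0.0012 -0.1795] 0.283
scene sb 110 675 [ 0.0033  0.0005 -0.0893] 0.189
scene lp 12 1026 [ 0.0002  0.0013 -0.0432] 0.143
scene lp 16 823 [ 0.0006  0.0024 -0.1416] 0.296
scene lp 20 208 [ 0.0081  0.0107 -1.0629] 1.657
scene sp 12 473 [ 0.0046  0.0001 -0.067 ] 0.141
scene sp 16 359 [ 0.0044  0.0001 -0.0815] 0.187
scene sp 20 195 [ 0.0065  0.0004 -0.0921] 0.725
side lb 80 517 [-0.0059  0.0024 -0.0462] 0.137
side lb 95 539 [-0.0065  0.0031 -0.008 ] 0.117
side lb 110 580 [-0.0076  0.0036 -0.0006] 0.098
side sb 80 322 [-0.0042  0.0025 -0.1852] 0.169
side sb 95 360 [-0.0064  0.0059 -0.0962] 0.131
side sb 110 382 [-0.0066  0.0053 -0.0925] 0.111
side lp 12 652 [-0.0059  0.0027 -0.0143] 0.132
side lp 16 614 [-0.0066  0.0027 -0.0298] 0.144
side lp 20 571 [-0.0046  0.0017 -0.0507] 0.181
side sp 12 367 [-0.0075  0.0067 -0.1119] 0.11
side sp 16 340 [-0.0068  0.0056 -0.1777] 0.13
side sp 20 316 [-0.0064  0.0045 -0.1952] 0.148
[[ 0.526  0.209  0.   ]
 [ 0.524 -0.197  0.   ]] 22.0 [0.54960338 0.09981853 0.3477495 ]
```

View pics/final.png

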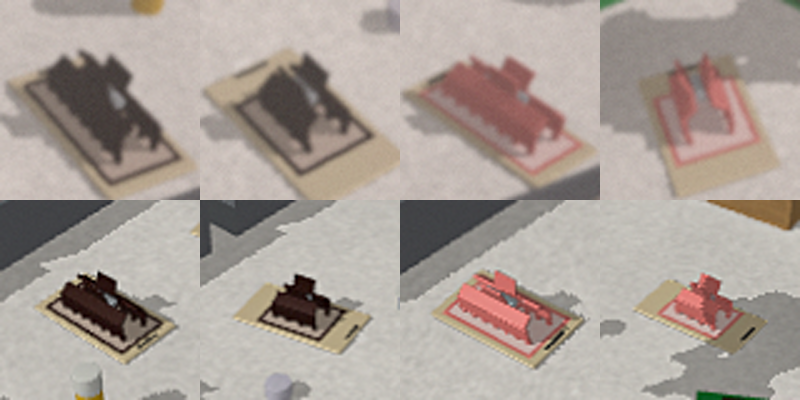

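View pics/finalside.png

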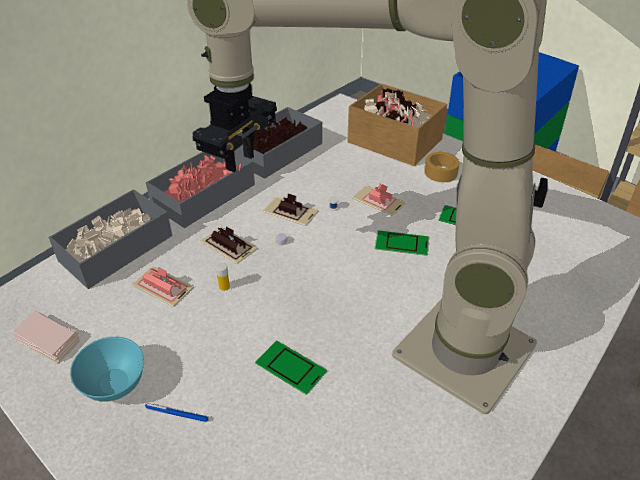

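```bash
python3 -c "
from bench import *
print(close_job())"
```

```text
the job is handed in; nothing more can be done
None
```

All four clips are standing upright and released, each on the card that matches its colour and length. I handed the job in at about 22 s, with the gripper open and clear of everything. The hand-in gave no verdict.

- **Wrist camera, after each release:** every clip stood inside its outline, lined up with its long side and a few millimetres off centre at most. The limit is 12 mm.
- **Scene and side cameras, at the end:** their best silhouette fits disagree a little. Scene puts the clips 0 to 5 mm towards +x, while side puts them about 4 to 8 mm towards −x. I take this as a bias in my simplified clip shape; the average is within about 2 mm.
- **Angles:** the final fits gave at most 0.1 rad for both long clips at the better colour thresholds. The short clips read up to about 0.2 rad off from the side, and one poor scene threshold read 0.31 rad on the short brown clip. The wrist views show both short clips straight. I discarded the long pink clip's worst scene fit because the colour threshold had failed.
- **Bystanders:** the glue stick and reel still stand where they were in the last side picture, judged by eye and not re-measured. I did not touch the green look-alike cards.

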